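Close the double-lidded tea tin and lift the outer lid for a look at the seal

TASK

Put the tea infuser away in the tin, then carry the two nested lids over together by the inner lid's knob and lower them onto the tin so that the inner lid is fully seated, and let go. Then, to show the seal, take the outer lid by its collar and lift it alone, straight up until it is wholly clear above the inner lid's knob, leaving the inner lid seated and undisturbed, and finish while still holding the outer lid level and still in the air over the tin. Never part the lids before the inner one is seated, and leave everything else on the counter standing where it is.

Things in the scene. Friction and masses are not known exactly. Their poses are not given: they have to be found in the camera images.
- tin: open, empty round metal tea tin standing on the counter, loose (about 0.4 kg): 90 outside dia, 84 inside dia, 95 high, bottom 4 thick. Origin: centre of its underside; z up (sizes in mm)
- tin_rim (a point): centre of the tin's mouth, level with its rim (95 above the underside) (sizes in mm)
- inner_lid: round steel inner lid, loose: plug 77 dia x 12 high with tapered foot (3.5 play in the tin's mouth), above it a flange 90 dia x 7 that rests on the rim, above it an upright wooden knob rod 15 dia, top at 78. Starts standing on the counter on its plug, outer lid over it. Origin: centre of the plug's underside, z up; fully seated it is 83 above the tin's underside (sizes in mm)
- inner_knob (a point): on the knob rod's axis, 70 above the inner lid's underside, 8 below the rod's top, 24 above the outer lid's collar: pinch the rod here from above, fingertips clear of the collar. Lifting here carries both lids (sizes in mm)
- outer_lid: round steel outer lid (0.12 kg) resting loose on the inner lid's flange: plate 103 dia x 3, skirt 6 deep (4 play round the flange), in the middle a tube, the collar, 32 outside, 24 inside dia, 24 high; the knob rod stands 32 proud of it. Origin: centre of the plate's underside, 19 above the inner lid's when nested. Lifting the collar raises this lid alone (sizes in mm)
- outer_collar (a point): on the axis of the outer lid's collar, 25 above the plate's underside and 2 below the collar's top: with the TCP here the fingertips just clear the plate (sizes in mm)
- infuser: small steel tea infuser standing upright, loose (70 g): body 32 dia x 44 high, with a stem 12 dia rising from it to 72 high. Origin: centre of its underside; z up (sizes in mm)
- infuser_stem (a point): on the axis of the infuser's stem, 66 above its underside and 6 below its top: where to pinch it from above; it may be let go a couple of cm above the tin's floor (sizes in mm)
- mill: small turned dark-wood pepper mill, 40 dia x 90 high (mm); loose, to be left alone. Origin: centre of its underside
- eggcup: small white egg cup, 44 dia x 45 high (mm); loose, to be left alone. Origin: centre of its underside
- mug: white mug, 80 dia x 90 high, with a handle on its +y side (mm); loose, to be left alone. Origin: centre of its underside
- jar: closed amber glass jar, 64 dia x 100 high (mm); loose, to be left alone. Origin: centre of its underside
- bowl: white bowl, 120 dia x 50 high (mm); loose, to be left alone. Origin: centre of its underside
- spoon: pale wooden spoon, 200 long, lying flat along its own x axis (mm); loose, to be left alone. Origin: its resting underside, near mid-length
Not all that is in view belongs to the job. There is more than one size of the outer_lid; the one meant has the size given above.

How it is judged:
By the outcome, as a careful person would: the job done as asked, in the order asked, and still so for the second after the job is handed in, while the arm keeps its last pose, push and grip.
It also fails if it takes over 64 s, if anything falls off the work surface, if the arm or the gripper's body presses on something with over 40 N, if the wrist force passes 120 N, or if a joint passes its speed limit or range.

ROBOT

A 6-joint arm with a two-finger parallel gripper is mounted at the origin on the work surface. World frame = base frame: x ahead of the robot, y to its left, z up, the work surface at z = 0. Lengths are in m, angles in rad, forces in N, time in s.
With the tool pointing down it reaches from about 0.35 to 0.85 m from the base axis. Payload 8.1 kg.
Tool frame: the origin (TCP) lies between the finger pads, 19 mm behind the fingertips; this is the grasp point; z points along the fingers, y is the line along which they close (so a half turn about z gives the same grasp; the last joint's range is limited). The gripper opens to 93 mm and grips with 3 to 60 N. Pads are 15 mm wide; open, the fingers measure 128 mm over their backs; the gripper's body (75 mm by 188 mm) begins 65 mm behind the grasp point.
Start: joints at [-1.186, 0.13, 1.488, -0, 1.523, -0.085], TCP at [0.272, -0.535, 0.237] pointing down, gripper open.
Joint ranges: [-2.96, 2.96], [-0.89, 2.26], [0.02, 2.5], [-1.34, 4.48], [0, 2.73], [-2.66, 2.66]. Speed limits (rad/s): [2.39, 2.39, 2.79, 3.14, 3.14, 3.14].

INTERFACE

Orientations are given as a rotation vector (axis times angle).
In Python, from plant import robot gives the robot as it stands.
- The arm moves only by the tool apply_moves, never from a script. Its argument "series" is a list of rows, each a list of 2 entries, a list of its own where there are three numbers: the shift along the tool's x, y, z in mm, then the turn, a rotation vector about the tool's x, y, z in rad. A call has 1 to 12 rows; each row shifts and turns the commanded pose from where the row before left it, along the tool's axes as they then stand; what a row does not reach is not made up. A row lasts 1/12 s, in which the tool goes at most 41.7 mm and 7.16 degrees, less where a joint would pass 70% of its speed; a pose out of reach is approached as far as the arm can. A call is refused whole if a number of a shift passes 41.7 or a number of a turn 0.125, either way. A call with a gripper value outside its range is refused whole. "claw" is the opening, from 0 (shut) to 1 (fully open), set as the call begins (left out, the last holds). The fingers move at their own pace and stop on an object; "newtons" is the grip in N (left out, the last holds). Time passes only in rows, so rows that do not move let the fingers close. It gives the time, the measured TCP pose, the force, the opening and the grip force at its end, in the units of the state.
- robot.read_state(): the state, without advancing time (a new reading comes with each control period).
- robot.read_camera(name): name is "scene" or "top"; returns (picture, depth): 420x560x3 uint8, blue, green, red; 420x560 float32, m along the optical axis (not along the pixel's ray), 0 where there is no reading.
- robot.calibration(name): a dict with "fx", "fy", "cx", "cy" (pixels), "extrinsics" (4x4, takes a point from world to camera coordinates). Camera axes: x right, y down, z forward; pixel columns grow to the right and rows downward; lengths in m; the calibration is good to about 2 mm. A picture is of the moment at which its call begins. calibration takes no time and is no camera call.
- robot.close_job(): hands the job in; it is judged then, once.
The state is a dict: "t": time; "q": joint angles; "dq": joint speeds; "joint_torque": joint torques, N m; "tool_pos": TCP position; "orientation": TCP orientation; "force": force on the tool from outside, world axes, zero at the start; "wrist_torque": the same for the moment, N m; "opening": finger opening in m; "gripper_force": force on a finger pad.
Only numpy, scipy, OpenCV 4.12 (cv2) and the standard library are available. Lean on these libraries where they do the work, as an engineer would, in place of code of your own. Each camera call takes 0.05 s, during which the arm holds its last target. There are 200 camera calls.

## Working session

There is one attempt and no reset: what is moved stays moved. The work goes in short steps, Python scripts to look and compute and a tool call to move; the robot and the scene stay as the last step left them, time stands still between calls to the robot, and variables do not carry over. Pictures are saved under pics/ and viewed, at most 10 in all, crops included, and the job is handed in when it is done.

Besides the shell and the picture viewer there is one more tool, called after "Emit:" by a JSON object that holds its "name" and its "arguments", one argument or row to a line. apply_moves: Moves the arm, as the interface text tells. Its arguments: {"type":"object","properties":{"series":{"type":"array"},"claw":{"type":"number"},"newtons":{"type":"number"}},"required":["series"]}

```bash
ls; mkdir -p pics; cat > h.py <<'E'
import numpy as np,cv2
from plant import robot
def cam(n):
    im,d=robot.read_camera(n);c=robot.calibration(n);return im,d,c
def pts(d,c):
    v,u=np.mgrid[:d.shape[0],:d.shape[1]]
    P=np.stack([(u-c['cx'])/c['fx']*d,(v-c['cy'])/c['fy']*d,d],-1)
    E=np.array(c['extrinsics']);return (P-E[:3,3])@E[:3,:3]
def plane(c,u,v,z):
    E=np.array(c['extrinsics']);R=E[:3,:3];o=-R.T@E[:3,3]
    r=R.T@np.array([(u-c['cx'])/c['fx'],(v-c['cy'])/c['fy'],1]);return o+r*(z-o[2])/r[2]
E
python3 - <<'E'
from h import *
for n in ['scene','top']:
    im,d,c=cam(n);cv2.imwrite(f'pics/{n}0.png',im)
    np.save(f'{n}0.npy',d); E=np.array(c['extrinsics']);print(n,c['fx'],c['cx'],c['cy'],(-E[:3,:3].T@E[:3,3]).round(3),E[:3,:3].round(2).tolist())
print(robot.read_state())
E
```

```text
pics
scene 497.00367174652916 284.0903853705579 205.94121308849586 [ 1.296 -0.07   0.948] [[0.13, 0.99, 0.02], [0.77, -0.09, -0.64], [-0.63, 0.1, -0.77]]
top 492.64296322799373 286.61129382962366 206.48638566298305 [0.307 0.038 1.382] [[0.01, -1.0, -0.01], [-0.98, -0.01, -0.22], [0.22, 0.01, -0.98]]
{'t': 0.1, 'q': array([-1.18638994e+00,  1.31064326e-01,  1.48916068e+00, -1.37651546e-06,
        1.52300819e+00, -8.53764382e-02]), 'dq': array([-2.63740809e-04, -1.96098675e-03, -1.54264242e-03, -1.42249418e-04,
       -2.24237337e-03, -8.10754558e-05]), 'joint_torque': array([ 1.08073193e-03, -5.61342108e+01, -4.93096912e+01,  7.70770339e-02,
        2.91341805e-02, -7.50524805e-05]), 'tool_pos': array([ 0.27146696, -0.53453695,  0.23651039]), 'orientation': array([-3.05374579e+00, -7.30788637e-01,  3.85794983e-04]), 'force': array([-0.16280865, -0.45541824,  0.18988383]), 'wrist_torque': array([ 0.03313794, -0.03248919, -0.05030805]), 'gripper_force': 0.0, 'opening': 0.09340043191347883}
```

View pics/scene0.png

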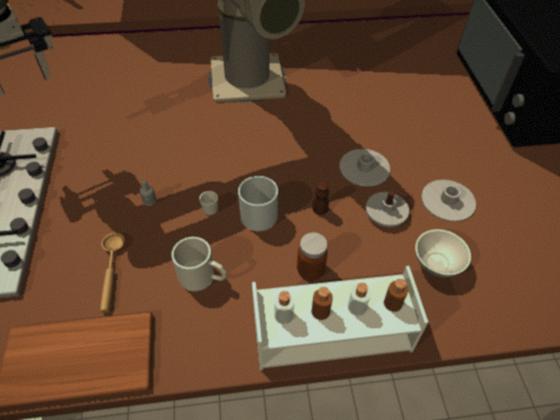

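View pics/top0.png

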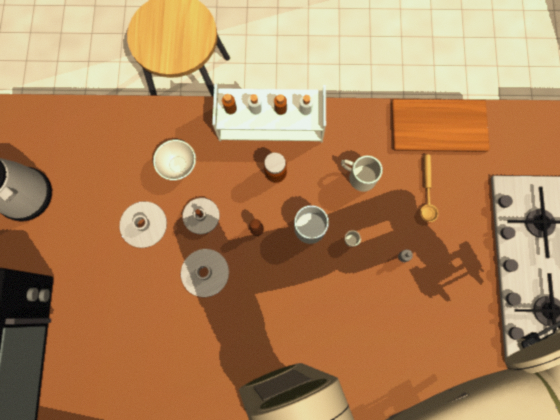

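The top view shows the tin at (311,224), infuser at (406,256), egg cup at (352,239), mill at (257,228), mug at (365,172), jar at (275,167) and bowl at (174,160). For the outer lid there are three candidates:
- (201,214): small, with the knob rod through its collar.
- (142,223): wider, no knob.
- (205,272): wider, no knob.

I choose (201,214) and will check it in a crop along with its measured diameter.

```bash
cat > m.py <<'E'
from h import *
def circ(P):
    A=np.c_[2*P[:,:2],np.ones(len(P))];s=np.linalg.lstsq(A,(P[:,:2]**2).sum(1),rcond=None)[0]
    return s[:2],np.sqrt(s[2]+s[:2]@s[:2])
def enc(P):
    (x,y),r=cv2.minEnclosingCircle((P[:,:2]*1000).astype(np.float32));return np.round((x,y,r),1)
E
python3 - <<'E'
from m import *
guess={'tin':(311,224,.09,.1,.06),'infuser':(406,256,.05,.08,.03),'infbody':(406,256,.035,.048,.03),'egg':(352,239,.035,.05,.03),'mill':(257,228,.06,.1,.03),'lid':(201,214,.012,.03,.07),'knob':(201,214,.058,.085,.03),'A':(142,223,-.0,.03,.08),'B':(205,272,-.0,.03,.08),'mug':(365,172,.08,.1,.06),'jar':(275,167,.09,.11,.05),'bowl':(174,160,.04,.06,.08)}
G={}
for n in ['top','scene']:
    d=np.load(n+'0.npy');c=robot.calibration(n);P=pts(d,c);im=cv2.imread(f'pics/{n}0.png')
    for k,(u,v,a,b,r) in guess.items():
        if n=='top':G[k]=plane(c,u,v,(a+b)/2)
        w=(P[...,2]>max(a,.004))&(P[...,2]<b)&(d>0)&(np.hypot(P[...,0]-G[k][0],P[...,1]-G[k][1])<r)
        Q=P[w]
        if len(Q)>3:
            print(n,k,len(Q),'enc',enc(Q),'mean',(Q.mean(0)*1000).round(1),'zmax',Q[:,2].max().round(4),'zmed',np.median(Q[:,2]).round(4))
    if n=='top': a=cv2.resize(im[180:300,100:220],(400,400),interpolation=2)
    else: b=cv2.resize(im[130:250,300:420+60],(600,400),interpolation=2)[:,:400]
cv2.imwrite('pics/crop.png',np.hstack([a,b]))
E
```

```text
top tin 107 enc [551.3 -15.7  44.9] mean [546.6 -16.1  93.6] zmax 0.0999 zmed 0.0937
top infuser 24 enc [ 474.3 -277.8    7.5] mean [ 473.  -276.9   67. ] zmax 0.0749 zmed 0.0687
top infbody 83 enc [ 472.9 -277.4   16.1] mean [ 471.5 -275.6   42.2] zmax 0.0475 zmed 0.042
top egg 63 enc [ 517.9 -131.1   21.5] mean [ 519.3 -132.1   42.8] zmax 0.0497 zmed 0.0431
top mill 115 enc [546.4 135.7  16. ] mean [544.  134.8  80.7] zmax 0.0921 zmed 0.0846
top lid 925 enc [578.8 294.2  52.3] mean [578.1 292.6  20.8] zmax 0.0299 zmed 0.0208
top knob 31 enc [579.4 292.1   7.6] mean [578.6 291.6  73.7] zmax 0.0817 zmed 0.0752
top A 613 enc [556.8 457.6  77.6] mean [556.3 460.3   7.6] zmax 0.0299 zmed 0.0058
top B 595 enc [425.9 274.3  79. ] mean [422.1 277.1   6.9] zmax 0.0299 zmed 0.0055
top mug 172 enc [ 702.4 -163.4   45.1] mean [ 701.  -167.9   87.3] zmax 0.0944 zmed 0.0878
top jar 330 enc [713.7  85.   28.6] mean [713.3  84.5  98.3] zmax 0.1065 zmed 0.0984
top bowl 289 enc [734.5 371.2  60.6] mean [743.4 378.5  46.8] zmax 0.0558 zmed 0.0471
scene tin 274 enc [551.5 -20.1  47.6] mean [552.6 -17.
[... 675 characters left out ...]
 [421.6 273.   79.7] mean [426.5 272.    8.3] zmax 0.0299 zmed 0.0073
scene mug 469 enc [ 703.2 -161.7   50.6] mean [ 703.2 -168.9   88.6] zmax 0.0977 zmed 0.0898
scene jar 544 enc [714.2  82.1  29.2] mean [717.5  81.4 102.2] zmax 0.1077 zmed 0.1027
scene bowl 633 enc [733.2 369.2  61.3] mean [723.6 377.2  48.6] zmax 0.0574 zmed 0.0497Traceback (most recent call last):
  File "<stdin>", line 14, in <module>
    return _nx.concatenate(arrs, 0, dtype=dtype, casting=casting)
           ~~~~~~~~~~~~~~~^^^^^^^^^^^^^^^^^^^^^^^^^^^^^^^^^^^^^^^
ValueError: all the input arrays must have same number of dimensions, but the array at index 0 has 1 dimension(s) and the array at index 1 has 3 dimension(s)
```

```bash
cat > go.py <<'E'
from h import *
from scipy.spatial.transform import Rotation as Ro
def shift(*t):
    s=robot.read_state();R=Ro.from_rotvec(s['orientation']).as_matrix()
    d=R.T@(np.array(t)-s['tool_pos']*1000);return d.round(1)
if __name__=='__main__':
    import sys
    s=robot.read_state();R=Ro.from_rotvec(s['orientation']).as_matrix()
    print('t',round(s['t'],2),'tcp',(s['tool_pos']*1000).round(1),'F',s['force'].round(1),'open',round(s['opening']*1000,1),'gf',round(float(s['gripper_force']),1),'\nR',R.round(3).tolist())
    a=[float(x) for x in sys.argv[1:4]]
    if a: print('shift',shift(*a))
E
python3 - <<'E'
import cv2,numpy as np
a=cv2.imread('pics/top0.png')[180:300,100:220];b=cv2.imread('pics/scene0.png')[140:240,330:480]
cv2.imwrite('pics/crop.png',np.hstack([cv2.resize(a,(300,300),interpolation=2),cv2.resize(b,(450,300),interpolation=2)]))
E
python3 go.py 474 -279 120
```

```text
t 0.1 tcp [ 271.5 -534.5  236.5] F [-0.2 -0.5  0.2] open 93.4 gf 0.0 
R [[0.892, 0.453, -0.001], [0.453, -0.892, 0.002], [0.0, -0.002, -1.0]]
shift [ 296.3 -136.   116.8]
```

View pics/crop.png

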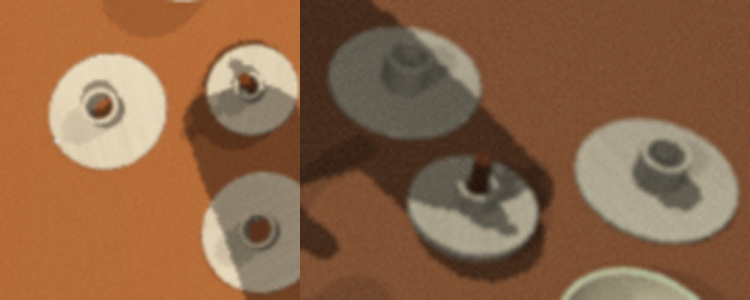

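The crop confirms it: at top (201,214) / scene (388,208), the dark knob rod stands up through the collar of the smallest lid (radius 52). The two larger lids lie flat and empty. I'm setting out for the infuser.

Emit:
{"name": "apply_moves", "arguments": {
  "series": [
    [[29.6,-13.6,8.7],[0,0,0]],
    [[29.6,-13.6,8.7],[0,0,0]],
    [[29.6,-13.6,8.7],[0,0,0]],
    [[29.6,-13.6,8.7],[0,0,0]],
    [[29.6,-13.6,8.7],[0,0,0]],
    [[29.6,-13.6,8.7],[0,0,0]],
    [[29.6,-13.6,8.7],[0,0,0]],
    [[29.6,-13.6,8.7],[0,0,0]],
    [[29.6,-13.6,8.7],[0,0,0]],
    [[29.6,-13.6,8.7],[0,0,0]],
    [[0,0,0],[0,0,0]],
    [[0,0,0],[0,0,0]]
  ],
  "claw": 0.6,
  "newtons": 15
}}

```text
t: 1.1
tool_pos: [0.4741, -0.2779, 0.1493]
orientation: [-3.052, -0.736, 0.002]
force: [-1.1, -0.5, 0.2]
opening: 0.0557
gripper_force: 0.0
```

```bash
python3 go.py 474 -279 66; python3 - <<'E'
from h import *
t,_,c=cam('top');s,_,e=cam('scene')
cv2.imwrite('pics/inf.png',np.hstack([cv2.resize(t[180:330,330:480],(400,400)),cv2.resize(s[110:260,80:230],(400,400))]))
E
```

```text
t 1.1 tcp [ 474.1 -277.9  149.3] F [-1.1 -0.5  0.2] open 55.7 gf 0.0 
R [[0.89, 0.456, -0.002], [0.456, -0.89, 0.001], [-0.001, -0.002, -1.0]]
shift [-0.5  1.1 83.3]
```

View pics/inf.png

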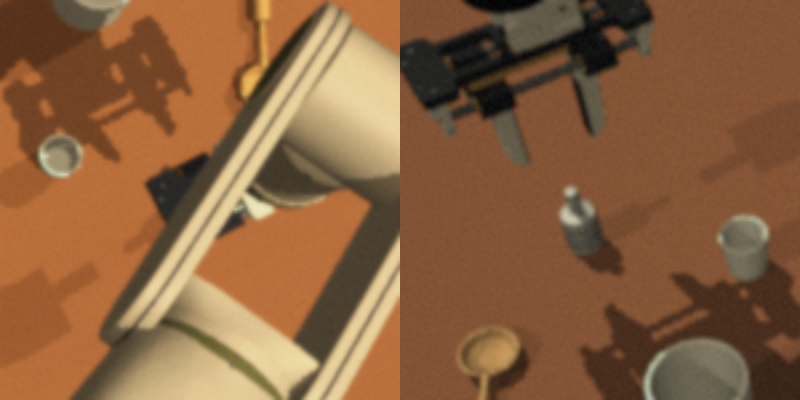

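The scene half shows the stem tip at crop (570,192), below and midway between the open fingertips at (525,160) and (598,133). The top view is blocked by the arm. Descending.

Emit:
{"name": "apply_moves", "arguments": {
  "series": [
    [[0,0.5,14],[0,0,0]],
    [[0,0.5,14],[0,0,0]],
    [[0,0,14],[0,0,0]],
    [[0,0,14],[0,0,0]],
    [[0,0,14],[0,0,0]],
    [[0,0,13],[0,0,0]],
    [[0,0,0],[0,0,0]]
  ]
}}

```text
t: 1.78
tool_pos: [0.4722, -0.2807, 0.0647]
orientation: [-3.053, -0.728, 0.004]
force: [-0.7, -1.0, -1.0]
opening: 0.0561
gripper_force: 0.0
```

Emit:
{"name": "apply_moves", "arguments": {
  "series": [
    [[0,0,0],[0,0,0]],
    [[0,0,0],[0,0,0]],
    [[0,0,0],[0,0,0]],
    [[0,0,0],[0,0,0]],
    [[0,0,0],[0,0,0]],
    [[0,0,0],[0,0,0]],
    [[0,0,0],[0,0,0]],
    [[0,0,0],[0,0,0]]
  ],
  "claw": 0
}}

```text
t: 2.45
tool_pos: [0.4745, -0.2806, 0.0675]
orientation: [3.055, 0.731, 0.0]
force: [-0.2, 0.2, 0.8]
opening: 0.0119
gripper_force: 15.0
```

Emit:
{"name": "apply_moves", "arguments": {
  "series": [
    [[0,0,-15],[0,0,0]],
    [[0,0,-20],[0,0,0]],
    [[0,0,-25],[0,0,0]],
    [[0,0,-25],[0,0,0]],
    [[0,0,-25],[0,0,0]],
    [[0,0,-20],[0,0,0]],
    [[0,0,0],[0,0,0]]
  ]
}}

```text
t: 3.03
tool_pos: [0.4766, -0.2821, 0.2028]
orientation: [3.049, 0.73, 0.008]
force: [0.9, -0.0, 1.0]
opening: 0.0118
gripper_force: 15.0
```

Emit:
{"name": "apply_moves", "arguments": {
  "series": [
    [[10,-10.6,0],[0,0,0]],
    [[18,-19,0],[0,0,0]],
    [[18,-19,0],[0,0,0]],
    [[18,-19,0],[0,0,0]],
    [[18,-19,0],[0,0,0]],
    [[18,-19,0],[0,0,0]],
    [[18,-19,0],[0,0,0]],
    [[18,-19,0],[0,0,0]],
    [[18,-19,0],[0,0,0]],
    [[18,-19,0],[0,0,0]],
    [[10,-10.6,0],[0,0,0]],
    [[5.8,-7.5,0],[0,0,0]]
  ]
}}

```text
t: 4.03
tool_pos: [0.5513, -0.0156, 0.1959]
orientation: [-3.054, -0.734, 0.002]
force: [0.7, -0.2, -0.7]
opening: 0.0117
gripper_force: 15.0
```

```bash
python3 go.py 551 -17 88; python3 - <<'E'
from m import *
t,d,c=cam('top');s,ds,e=cam('scene')
for d,c in((d,c),(ds,e)):
    P=pts(d,c);w=(P[...,2]>.09)&(P[...,2]<.1)&(np.hypot(P[...,0]-.551,P[...,1]+.017)<.055);print(w.sum(),enc(P[w]) if w.sum() else 0)
cv2.imwrite('pics/tin1.png',np.hstack([cv2.resize(t[150:300,240:390],(400,400)),cv2.resize(s[110:260,180:330],(400,400))]))
E
```

```text
t 4.03 tcp [551.3 -15.6 195.9] F [ 0.7 -0.2 -0.7] open 11.7 gf 15.0 
R [[0.891, 0.454, -0.002], [0.454, -0.891, 0.001], [-0.001, -0.001, -1.0]]
shift [ -0.7   1.3 107.9]
60 [550.8 -15.7  44.6]
231 [551.7 -17.9  46.4]
```

View pics/tin1.png

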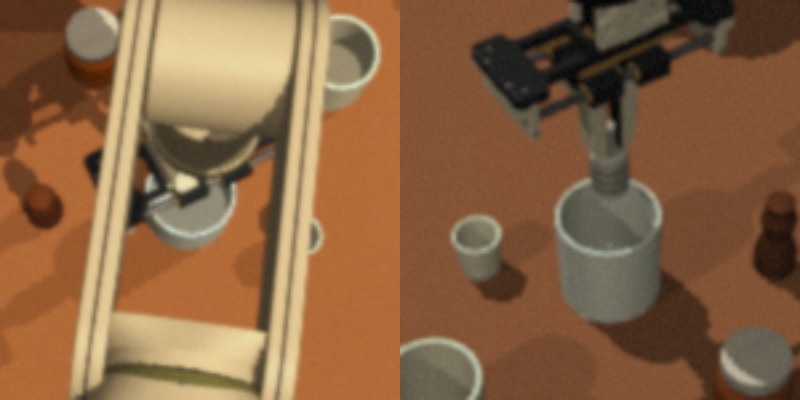

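The infuser hangs at scene-crop (608,170), above the tin mouth at (608,215). Lowering it in, then opening part way so the fingers stay inside the mouth.

Emit:
{"name": "apply_moves", "arguments": {
  "series": [
    [[0,0.5,12],[0,0,0]],
    [[0,0.5,14],[0,0,0]],
    [[0,0,14],[0,0,0]],
    [[0,0,14],[0,0,0]],
    [[0,0,14],[0,0,0]],
    [[0,0,14],[0,0,0]],
    [[0,0,14],[0,0,0]],
    [[0,0,12],[0,0,0]],
    [[0,0,9],[0,0,0]],
    [[0,0,0],[0,0,0]],
    [[0,0,0],[0,0,0]]
  ]
}}

```text
t: 5.05
tool_pos: [0.5514, -0.0188, 0.0798]
orientation: [-3.055, -0.73, 0.002]
force: [-0.1, -0.2, -1.4]
opening: 0.0114
gripper_force: 15.0
```

Emit:
{"name": "apply_moves", "arguments": {
  "series": [
    [[0,0,0],[0,0,0]],
    [[0,0,0],[0,0,0]],
    [[0,0,0],[0,0,0]],
    [[0,0,0],[0,0,0]],
    [[0,0,0],[0,0,0]]
  ],
  "claw": 0.3
}}

```text
t: 5.47
tool_pos: [0.5524, -0.0184, 0.081]
orientation: [3.055, 0.731, 0.002]
force: [0.7, -0.3, 0.4]
opening: 0.0279
gripper_force: 0.0
```

Emit:
{"name": "apply_moves", "arguments": {
  "series": [
    [[0,0,-12],[0,0,0]],
    [[0,0,-20],[0,0,0]],
    [[0,0,-24],[0,0,0]],
    [[0,0,-24],[0,0,0]],
    [[0,0,-20],[0,0,0]],
    [[0,0,-12],[0,0,0]],
    [[0,0,0],[0,0,0]]
  ]
}}

```text
t: 6.05
tool_pos: [0.554, -0.0186, 0.1968]
orientation: [3.053, 0.731, 0.009]
force: [1.0, 0.1, 0.1]
opening: 0.028
gripper_force: 0.0
```

```bash
python3 go.py 578.5 292.5 150
```

```text
t 6.05 tcp [554.  -18.6 196.8] F [1.  0.1 0.1] open 28.0 gf 0.0 
R [[0.892, 0.453, 0.006], [0.453, -0.892, -0.001], [0.005, 0.004, -1.0]]
shift [ 162.5 -266.5   46.7]
```

Emit:
{"name": "apply_moves", "arguments": {
  "series": [
    [[13.7,-22,3.8],[0,0,0]],
    [[13.7,-22,3.8],[0,0,0]],
    [[13.7,-22,3.8],[0,0,0]],
    [[13.7,-22,3.8],[0,0,0]],
    [[13.7,-22,3.8],[0,0,0]],
    [[13.7,-22,3.8],[0,0,0]],
    [[13.7,-22,3.8],[0,0,0]],
    [[13.7,-22,3.8],[0,0,0]],
    [[13.7,-22,3.8],[0,0,0]],
    [[13.7,-22,3.8],[0,0,0]],
    [[13.7,-22,3.8],[0,0,0]],
    [[13.7,-22,3.8],[0,0,0]]
  ],
  "claw": 0.5
}}

```text
t: 7.05
tool_pos: [0.5781, 0.2924, 0.1449]
orientation: [3.055, 0.731, -0.004]
force: [0.5, 0.4, 0.5]
opening: 0.0464
gripper_force: 0.0
```

Emit:
{"name": "apply_moves", "arguments": {
  "series": [
    [[0,0,0],[0,0,0]],
    [[0,0,0],[0,0,0]],
    [[0,0,0],[0,0,0]]
  ]
}}

```text
t: 7.3
tool_pos: [0.5784, 0.2908, 0.1455]
orientation: [3.054, 0.732, -0.003]
force: [-0.8, -0.0, 0.1]
opening: 0.0464
gripper_force: 0.0
```

```bash
python3 - <<'E'
from m import *
t,d,c=cam('top');s,ds,e=cam('scene')
for d,c in((d,c),(ds,e)):
    P=pts(d,c)
    for (x,y,r,a,b) in((.5785,.2925,.02,.055,.085),(.5785,.2925,.065,.015,.03),(.5515,-.017,.036,.02,.085)):
        w=(d>0)&(P[...,2]>a)&(P[...,2]<b)&(np.hypot(P[...,0]-x,P[...,1]-y)<r);print(w.sum(),enc(P[w]) if w.sum() else 0, P[w][:,2].max().round(3) if w.sum() else 0)
cv2.imwrite('pics/k1.png',np.hstack([cv2.resize(t[150:300,180:330],(400,400)),cv2.resize(s[110:260,290:440],(400,400))]))
S=[robot.read_state()]
for i in range(6): cam('top');S.append(robot.read_state())
print((np.mean([q['tool_pos'] for q in S],0)*1000).round(1),(np.std([q['tool_pos'] for q in S],0)*1000).round(1))
E
python3 go.py 578.5 292.5 70
```

```text
0 0 0
389 [578.  292.6  51.2] 0.028
118 [551.9 -18.5  16.2] 0.079
68 [578.4 289.2  10.1] 0.083
981 [578.  291.9  54.1] 0.03
76 [547.3 -21.4  14.5] 0.082
[579.2 290.5 146.9] [0.1 0.2 0.2]
t 7.7 tcp [579.3 290.9 147.1] F [0.1 0.1 0. ] open 46.3 gf 0.0 
R [[0.892, 0.452, 0.0], [0.452, -0.892, 0.0], [0.0, 0.0, -1.0]]
shift [ 0.  -1.8 77.1]
```

View pics/k1.png

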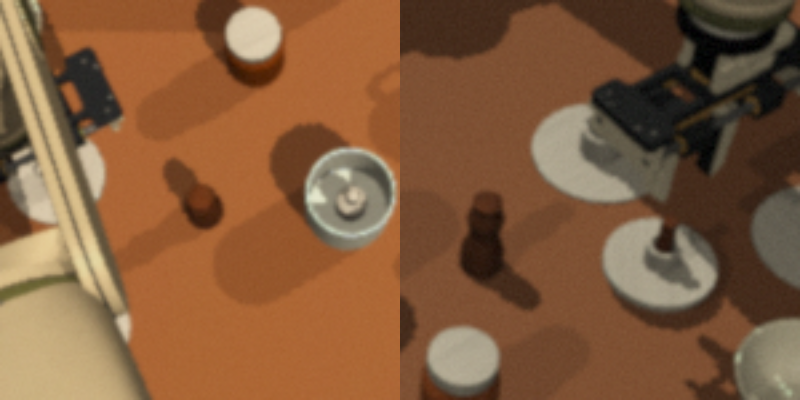

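The infuser stands upright in the tin at top-crop (350,197). The knob is at scene-crop (665,237), under the open fingers. Descending to the knob at TCP z 70.

Emit:
{"name": "apply_moves", "arguments": {
  "series": [
    [[0,0,12],[0,0,0]],
    [[0,0,12],[0,0,0]],
    [[0,0,12],[0,0,0]],
    [[0,0,12],[0,0,0]],
    [[0,0,10],[0,0,0]],
    [[0,0,10],[0,0,0]],
    [[0,0,8.5],[0,0,0]],
    [[0,0,0],[0,0,0]],
    [[0,0,0],[0,0,0]]
  ]
}}

```text
t: 8.45
tool_pos: [0.5786, 0.2912, 0.0695]
orientation: [3.055, 0.731, -0.002]
force: [0.3, 0.1, -0.0]
opening: 0.0465
gripper_force: 0.0
```

Emit:
{"name": "apply_moves", "arguments": {
  "series": [
    [[0,0,0],[0,0,0]],
    [[0,0,0],[0,0,0]],
    [[0,0,0],[0,0,0]],
    [[0,0,0],[0,0,0]],
    [[0,0,0],[0,0,0]],
    [[0,0,0],[0,0,0]],
    [[0,0,0],[0,0,0]],
    [[0,0,0],[0,0,0]],
    [[0,0,0],[0,0,0]]
  ],
  "claw": 0,
  "newtons": 30
}}

```text
t: 9.2
tool_pos: [0.5793, 0.2913, 0.0706]
orientation: [3.055, 0.731, 0.001]
force: [0.9, -1.1, 1.4]
opening: 0.0148
gripper_force: 30.0
```

```bash
python3 go.py 551.5 -17 190
```

```text
t 9.2 tcp [579.3 291.3  70.6] F [ 0.9 -1.1  1.4] open 14.8 gf 30.0 
R [[0.892, 0.453, 0.001], [0.453, -0.892, 0.0], [0.0, 0.0, -1.0]]
shift [-164.3  262.4 -119.4]
```

Emit:
{"name": "apply_moves", "arguments": {
  "series": [
    [[0,0,-4],[0,0,0]],
    [[0,0,-8],[0,0,0]],
    [[0,0,-12],[0,0,0]],
    [[0,0,-16],[0,0,0]],
    [[0,0,-18],[0,0,0]],
    [[0,0,-18],[0,0,0]],
    [[0,0,-16],[0,0,0]],
    [[0,0,-14],[0,0,0]],
    [[0,0,-10],[0,0,0]],
    [[0,0,-6],[0,0,0]],
    [[0,0,-3],[0,0,0]],
    [[0,0,0],[0,0,0]]
  ]
}}

```text
t: 10.2
tool_pos: [0.5792, 0.2915, 0.1958]
orientation: [-3.055, -0.731, -0.001]
force: [0.3, -0.7, -3.0]
opening: 0.0143
gripper_force: 30.0
```

```bash
python3 go.py 551.5 -17 190;python3 - <<'E'
from h import *
s,_,c=cam('scene');cv2.imwrite('pics/lift.png',cv2.resize(s[90:270,270:450],(540,540)))
E
```

```text
t 10.2 tcp [579.2 291.5 195.8] F [ 0.3 -0.7 -3. ] open 14.3 gf 30.0 
R [[0.892, 0.453, 0.0], [0.453, -0.892, 0.0], [0.0, 0.0, -1.0]]
shift [-164.3  262.5    5.7]
```

View pics/lift.png

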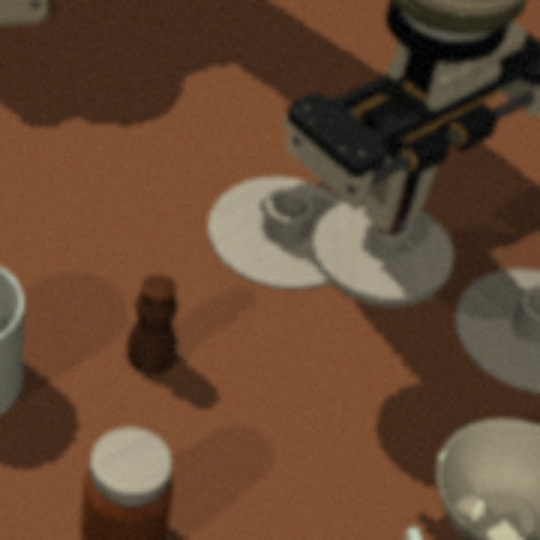

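The lids hang from the gripper at (383,253), well off the counter. The force reads −3 N. Next I carry them over the tin.

Emit:
{"name": "apply_moves", "arguments": {
  "series": [
    [[-3,4.8,0],[0,0,0]],
    [[-6,9.6,0],[0,0,0]],
    [[-9,14.4,0],[0,0,0]],
    [[-12,19.2,0],[0,0,0]],
    [[-12,19.2,0],[0,0,0]],
    [[-12,19.2,0],[0,0,0]],
    [[-12,19.2,0],[0,0,0]],
    [[-12,19.2,0],[0,0,0]],
    [[-12,19.2,0],[0,0,0]],
    [[-12,19.2,0],[0,0,0]],
    [[-12,19.2,0],[0,0,0]],
    [[-12,19.2,0],[0,0,0]]
  ]
}}

```text
t: 11.25
tool_pos: [0.5569, 0.0526, 0.1945]
orientation: [3.055, 0.73, -0.002]
force: [0.5, -0.0, -2.6]
opening: 0.0142
gripper_force: 30.0
```

Emit:
{"name": "apply_moves", "arguments": {
  "series": [
    [[-12,19.2,0],[0,0,0]],
    [[-12,19.2,0],[0,0,0]],
    [[-9,14.4,0],[0,0,0]],
    [[-3.3,5.2,0],[0,0,0]],
    [[-2,2.8,0],[0,0,0]],
    [[0,0,0],[0,0,0]],
    [[0,0,0],[0,0,0]],
    [[0,0,0],[0,0,0]]
  ]
}}

```text
t: 11.92
tool_pos: [0.5513, -0.0161, 0.1952]
orientation: [-3.055, -0.732, 0.0]
force: [0.6, 1.2, -3.0]
opening: 0.0143
gripper_force: 30.0
```

```bash
cat > look.py <<'E'
from m import *
for n in('top','scene'):
    im,d,c=cam(n);P=pts(d,c);r=np.hypot(P[...,0]-.5515,P[...,1]+.017);z=P[...,2]
    w=(d>0)&(z>.088)&(z<.101)&(r<.056);print(n,'rim',w.sum(),enc(P[w]) if w.sum() else 0)
    for a,b in((.125,.16),(.095,.12)):
        w=(d>0)&(z>a)&(z<b)&(r<.065)&(r>.022)
        if w.sum()>50:
            Q=P[w];k=np.linalg.lstsq(np.c_[Q[:,:2]-[.5515,-.017],np.ones(len(Q))],Q[:,2],rcond=None)[0]
            res=Q[:,2]-np.c_[Q[:,:2]-[.5515,-.017],np.ones(len(Q))]@k;g=abs(res)<.008
            Q=Q[g];k=np.linalg.lstsq(np.c_[Q[:,:2]-[.5515,-.017],np.ones(len(Q))],Q[:,2],rcond=None)[0]
            print('disc',len(Q),enc(Q),'slope,z',k.round(4))
E
python3 look.py; python3 go.py 551.5 -17 153
```

```text
top rim 0 0
disc 447 [550.3 -13.7  51.3] slope,z [0.0124 0.0059 0.1455]
scene rim 177 [554.1 -18.7  44.8]
disc 940 [550.4 -16.2  53.1] slope,z [-0.0206 -0.003   0.1501]
disc 101 [553.6 -18.6  44.7] slope,z [-0.0045 -0.0052  0.0982]
t 12.02 tcp [551.3 -16.1 195.3] F [ 0.4 -0.6 -2.4] open 14.3 gf 30.0 
R [[0.891, 0.454, -0.0], [0.454, -0.891, 0.0], [-0.0, -0.0, -1.0]]
shift [-0.3  0.9 42.3]
```

Emit:
{"name": "apply_moves", "arguments": {
  "series": [
    [[-0.3,0.9,5],[0,0,0]],
    [[0,0,7],[0,0,0]],
    [[0,0,6],[0,0,0]],
    [[0,0,5],[0,0,0]],
    [[0,0,4],[0,0,0]],
    [[0,0,3],[0,0,0]],
    [[0,0,2],[0,0,0]],
    [[0,0,2],[0,0,0]],
    [[0,0,0],[0,0,0]],
    [[0,0,0],[0,0,0]]
  ]
}}

```text
t: 12.85
tool_pos: [0.5515, -0.0179, 0.1614]
orientation: [3.055, 0.731, 0.0]
force: [-0.3, 0.5, -2.2]
opening: 0.0147
gripper_force: 30.0
```

```bash
python3 look.py; python3 go.py 551.5 -17 153
```

```text
top rim 2 [510.8  -6.4  28.4]
disc 423 [549.6 -15.2  51.2] slope,z [-0.0019  0.0039  0.1114]
scene rim 111 [569.7 -20.4  40.7]
disc 891 [550.5 -21.2  54.2] slope,z [-0.0165 -0.001   0.1162]
t 12.95 tcp [551.7 -17.9 161.7] F [ 0.9 -0.7 -3.3] open 14.3 gf 30.0 
R [[0.892, 0.453, 0.001], [0.453, -0.892, -0.0], [0.0, 0.0, -1.0]]
shift [ 0.3 -0.9  8.7]
```

Entering cleanly with no extra load. Lowering the rest of the way.

Emit:
{"name": "apply_moves", "arguments": {
  "series": [
    [[0,0,2],[0,0,0]],
    [[0,0,2],[0,0,0]],
    [[0,0,2],[0,0,0]],
    [[0,0,1],[0,0,0]],
    [[0,0,1],[0,0,0]],
    [[0,0,0.5],[0,0,0]],
    [[0,0,0],[0,0,0]],
    [[0,0,0],[0,0,0]]
  ]
}}

```text
t: 13.62
tool_pos: [0.5516, -0.018, 0.1535]
orientation: [3.055, 0.731, 0.0]
force: [-4.5, -0.1, 5.5]
opening: 0.0145
gripper_force: 30.0
```

```bash
python3 look.py; python3 go.py 551.5 -17 153
```

```text
top rim 60 [546.7 -15.5  50.4]
disc 417 [548.9 -15.2  51. ] slope,z [ 0.0011 -0.0031  0.1039]
scene rim 56 [581.8 -20.3  39. ]
disc 910 [550.6 -18.5  53. ] slope,z [-2.100e-02  1.000e-04  1.082e-01]
t 13.72 tcp [551.6 -17.9 153.6] F [-4.2 -1.3  6.1] open 14.4 gf 30.0 
R [[0.892, 0.453, 0.0], [0.453, -0.892, -0.0], [0.0, 0.0, -1.0]]
shift [ 0.3 -0.9  0.6]
```

Emit:
{"name": "apply_moves", "arguments": {
  "series": [
    [[0,0,0],[0,0,0]],
    [[0,0,0],[0,0,0]],
    [[0,0,0],[0,0,0]],
    [[0,0,0],[0,0,0]],
    [[0,0,0],[0,0,0]],
    [[0,0,0],[0,0,0]],
    [[0,0,0],[0,0,0]]
  ],
  "claw": 0.65
}}

```text
t: 14.3
tool_pos: [0.5515, -0.0179, 0.1528]
orientation: [3.055, 0.731, 0.0]
force: [-1.2, -0.1, -0.2]
opening: 0.0566
gripper_force: 0.0
```

Emit:
{"name": "apply_moves", "arguments": {
  "series": [
    [[0,0,-15],[0,0,0]],
    [[0,0,-20],[0,0,0]],
    [[0,0,-20],[0,0,0]],
    [[0,0,-10],[0,0,0]],
    [[0,0,0],[0,0,0]],
    [[0,0,0],[0,0,0]]
  ]
}}

```text
t: 14.8
tool_pos: [0.5518, -0.018, 0.2179]
orientation: [3.055, 0.731, 0.002]
force: [-0.0, 0.3, -0.6]
opening: 0.0605
gripper_force: 0.0
```

```bash
python3 look.py; python3 go.py 551.5 -17 127;python3 - <<'E'
from m import *
for n in('top','scene'):
    s,d,c=cam(n);P=pts(d,c);z=P[...,2];w=(d>0)&(z>.135)&(z<.168)&(np.hypot(P[...,0]-.5515,P[...,1]+.017)<.013);print(n,w.sum(),enc(P[w]) if w.sum() else 0,z[w].max() if w.sum() else 0)
    w=(d>0)&(z>.118)&(z<.134)&(np.hypot(P[...,0]-.5515,P[...,1]+.017)<.025);print('collar',w.sum(),enc(P[w]) if w.sum() else 0)
cv2.imwrite('pics/seat.png',cv2.resize(s[110:260,180:330],(600,600)))
E
```

```text
top rim 83 [550.3 -15.7  51. ]
disc 451 [550.2 -15.7  51. ] slope,z [0.0053 0.006  0.1039]
scene rim 50 [563.9 -21.   48.7]
disc 983 [550.6 -18.7  53.3] slope,z [-0.0168 -0.0036  0.1083]
t 14.9 tcp [550.8 -17.8 216.3] F [-0.4  0.4 -0.4] open 60.8 gf 0.0 
R [[0.892, 0.453, -0.002], [0.453, -0.892, 0.0], [-0.002, -0.001, -1.0]]
shift [ 1.2 -0.3 89.3]
top 1 [553.7 -23.    0. ] 0.16014032904483932
collar 23 [548.8 -19.6  13.9]
scene 88 [552.7 -18.8   7.9] 0.16743701875977163
collar 121 [551.9 -17.9  16.5]
```

View pics/seat.png

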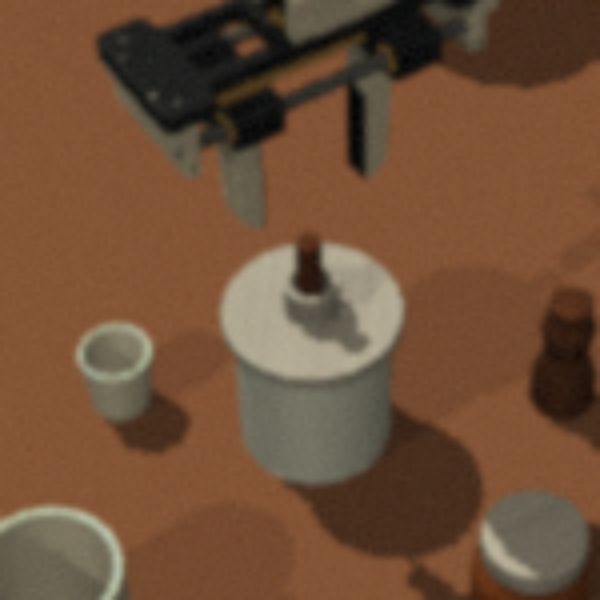

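The lids sit flat on the tin at (312,312), with the knob upright at (308,262) inside the collar; the tin hasn't moved. Descending to the collar, TCP z ≈ 128.

Emit:
{"name": "apply_moves", "arguments": {
  "series": [
    [[0,0,12],[0,0,0]],
    [[0,0,14],[0,0,0]],
    [[0,0,14],[0,0,0]],
    [[0,0,14],[0,0,0]],
    [[0,0,12],[0,0,0]],
    [[0,0,10],[0,0,0]],
    [[0,0,7],[0,0,0]],
    [[0,0,4],[0,0,0]],
    [[0,0,1.5],[0,0,0]],
    [[0,0,0],[0,0,0]],
    [[0,0,0],[0,0,0]],
    [[0,0,0],[0,0,0]]
  ]
}}

```text
t: 16.0
tool_pos: [0.5521, -0.018, 0.1302]
orientation: [3.055, 0.731, 0.002]
force: [0.1, 0.6, 0.9]
opening: 0.0605
gripper_force: 0.0
```

```bash
python3 go.py 551.5 -17.5 127
```

```text
t 16.0 tcp [552.1 -18.  130.2] F [0.1 0.6 0.9] open 60.5 gf 0.0 
R [[0.892, 0.453, 0.001], [0.453, -0.892, -0.0], [0.001, 0.001, -1.0]]
shift [-0.3 -0.7  3.2]
```

Emit:
{"name": "apply_moves", "arguments": {
  "series": [
    [[0,0,1],[0,0,0]],
    [[0,0,1],[0,0,0]],
    [[0,0,0],[0,0,0]],
    [[0,0,0],[0,0,0]]
  ]
}}

```text
t: 16.33
tool_pos: [0.5514, -0.0179, 0.1273]
orientation: [-3.055, -0.731, 0.0]
force: [-0.5, -0.2, 0.1]
opening: 0.0602
gripper_force: 0.0
```

Emit:
{"name": "apply_moves", "arguments": {
  "series": [
    [[0,0,0],[0,0,0]],
    [[0,0,0],[0,0,0]],
    [[0,0,0],[0,0,0]],
    [[0,0,0],[0,0,0]],
    [[0,0,0],[0,0,0]],
    [[0,0,0],[0,0,0]],
    [[0,0,0],[0,0,0]],
    [[0,0,0],[0,0,0]]
  ],
  "claw": 0,
  "newtons": 20
}}

```text
t: 17.0
tool_pos: [0.5515, -0.0179, 0.1273]
orientation: [-3.055, -0.731, 0.0]
force: [-1.0, 0.3, 0.6]
opening: 0.0311
gripper_force: 20.0
```

Emit:
{"name": "apply_moves", "arguments": {
  "series": [
    [[0,0,-1],[0,0,0]],
    [[0,0,-1],[0,0,0]],
    [[0,0,-2],[0,0,0]],
    [[0,0,-2],[0,0,0]],
    [[0,0,-2],[0,0,0]],
    [[0,0,-2],[0,0,0]],
    [[0,0,-2],[0,0,0]],
    [[0,0,0],[0,0,0]],
    [[0,0,0],[0,0,0]]
  ]
}}

```text
t: 17.75
tool_pos: [0.5516, -0.0179, 0.1396]
orientation: [3.055, 0.731, 0.001]
force: [0.1, 0.2, -0.8]
opening: 0.0315
gripper_force: 20.0
```

```bash
python3 go.py; python3 look.py
```

```text
t 17.75 tcp [551.6 -17.9 139.6] F [ 0.1  0.2 -0.8] open 31.5 gf 20.0 
R [[0.892, 0.453, 0.0], [0.453, -0.892, -0.0], [0.0, 0.0, -1.0]]
top rim 0 0
disc 348 [550.2 -16.1  51. ] slope,z [-0.0097 -0.      0.1153]
scene rim 140 [566.4 -18.9  42. ]
disc 56 [551.5 -18.8  32.2] slope,z [-0.2131 -0.0613  0.1478]
disc 325 [553.  -20.4  52.3] slope,z [-0.0429  0.0082  0.1188]
```

Load ≈ 1 N, so only the outer lid is rising. Continuing straight up until its skirt is well above the knob top (z 161).

Emit:
{"name": "apply_moves", "arguments": {
  "series": [
    [[0,0,-3],[0,0,0]],
    [[0,0,-6],[0,0,0]],
    [[0,0,-8],[0,0,0]],
    [[0,0,-9],[0,0,0]],
    [[0,0,-10],[0,0,0]],
    [[0,0,-10],[0,0,0]],
    [[0,0,-10],[0,0,0]],
    [[0,0,-10],[0,0,0]],
    [[0,0,-9],[0,0,0]],
    [[0,0,-8],[0,0,0]],
    [[0,0,-5],[0,0,0]],
    [[0,0,-2],[0,0,0]]
  ]
}}

```text
t: 18.85
tool_pos: [0.5519, -0.0179, 0.2306]
orientation: [3.055, 0.731, 0.002]
force: [0.3, 0.5, -2.1]
opening: 0.0311
gripper_force: 20.0
```

Emit:
{"name": "apply_moves", "arguments": {
  "series": [
    [[0,0,0],[0,0,0]],
    [[0,0,0],[0,0,0]],
    [[0,0,0],[0,0,0]],
    [[0,0,0],[0,0,0]],
    [[0,0,0],[0,0,0]],
    [[0,0,0],[0,0,0]]
  ]
}}

```text
t: 19.35
tool_pos: [0.5513, -0.0179, 0.229]
orientation: [-3.055, -0.731, 0.001]
force: [-1.0, 0.9, -1.3]
opening: 0.0314
gripper_force: 20.0
```

```bash
python3 go.py; python3 - <<'E'
from m import *
s,d,c=cam('scene');P=pts(d,c);z=P[...,2];r=np.hypot(P[...,0]-.5515,P[...,1]+.018)
def fit(a,b,lo,hi):
    w=(d>0)&(z>a)&(z<b)&(r<hi)&(r>lo);Q=P[w];A=np.c_[Q[:,:2]-[.5515,-.018],np.ones(len(Q))]
    k=np.linalg.lstsq(A,Q[:,2],rcond=None)[0];print(len(Q),enc(Q),k.round(4))
fit(.185,.215,.022,.06);fit(.09,.115,.015,.05)
cv2.imwrite('pics/fin.png',cv2.resize(s[70:270,150:350],(600,600)))
E
```

```text
t 19.35 tcp [551.3 -17.9 229. ] F [-1.   0.9 -1.3] open 31.4 gf 20.0 
R [[0.892, 0.453, -0.001], [0.453, -0.892, 0.0], [-0.0, -0.0, -1.0]]
903 [550.7 -19.1  53.2] [-0.0222 -0.0006  0.2098]
912 [550.5 -19.7  47.5] [-6.400e-02 -1.000e-04  1.047e-01]
```

View pics/fin.png

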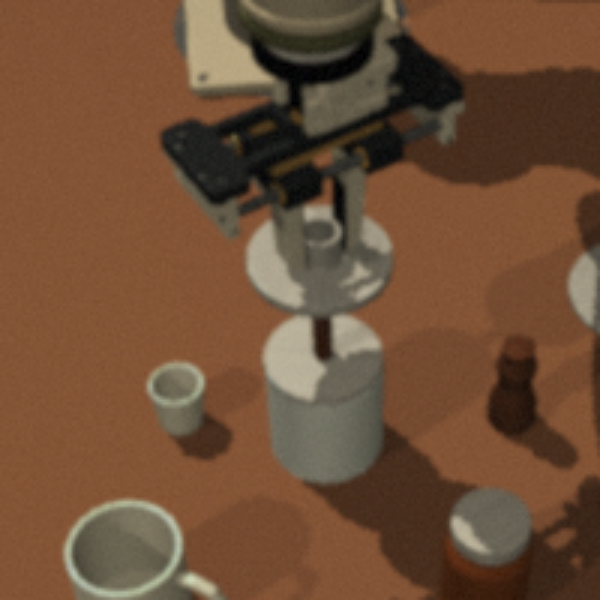

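The outer lid is held level at (320,262), about 35 mm above the knob top. The inner lid sits flush on the tin at (323,358), and its neighbours stand where they were. Handing in.

```bash
python3 -c "
from plant import robot
print(robot.close_job())"
```

```text
the job is handed in; nothing more can be done
None
```

I handed the job in at about 19 s: the infuser is in the tin, the inner lid is seated, and the outer lid is held level and still about 35 mm above the knob; no verdict came back.

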